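# Spare rack fans into the stepped sorter by size

### The job

Put the four spare cooling fans away in the stepped sorter in order of size, one to a bay: the smallest in the bay at the end with the lowest divider, then each next size up, to the largest at the end with the highest divider. Stand every fan upright on its edge on the bay's floor, midway along the dividers and in line with them, without dropping or toppling any, and leave the screwdriver and the small network switch where they lie.

Things in the scene. Friction and masses are not known exactly. Their poses are not given: they have to be found in the camera images.
- fan40: The smallest cooling fan, loose, standing on edge: black square frame 40 x 40 mm, 28 mm thick, wire guard on one face, about 50 g. Grips like a solid slab across its thickness. Origin: centre of its underside. x: level, through the 28 mm thickness (airflow); y: level, along its width; z: up, top at 40 mm. Back and front are interchangeable here.
- fan60: The second smallest cooling fan, loose, standing on edge: black square frame 60 x 60 mm, 25 mm thick, wire guard on one face, about 75 g. Grips like a solid slab across its thickness. Origin: centre of its underside. x: level, through the 25 mm thickness (airflow); y: level, along its width; z: up, top at 60 mm. Back and front are interchangeable here.
- fan80: The second largest cooling fan, loose, standing on edge: black square frame 80 x 80 mm, 25 mm thick, wire guard on one face, about 110 g. Grips like a solid slab across its thickness. Origin: centre of its underside. x: level, through the 25 mm thickness (airflow); y: level, along its width; z: up, top at 80 mm. Back and front are interchangeable here.
- fan120: The largest cooling fan, loose, standing on edge: black square frame 120 x 120 mm, 25 mm thick, wire guard on one face, about 200 g. Grips like a solid slab across its thickness. Origin: centre of its underside. x: level, through the 25 mm thickness (airflow); y: level, along its width; z: up, top at 120 mm. Back and front are interchangeable here.
- bay1: Bay 1 of the fixed white sorter, at its lowest-sheet end: black rubber floor between two upright sheets 62 and 74 mm long, tops 16 and 20 mm above the table, 55 mm clear. Origin: centre of the floor's upper face, 6 mm above the table. x: level, along the row to the higher, longer sheets; y: level, along the sheets. Bays are 60 mm apart in a row; sorter 250 x 130 mm, turned any way.
- bay2: Bay 2 of the fixed white sorter: black rubber floor between two upright sheets 74 and 86 mm long, tops 20 and 32 mm above the table, 55 mm clear. Origin: centre of the floor's upper face, 6 mm above the table. x: level, along the row to the higher, longer sheets; y: level, along the sheets. Bays are 60 mm apart in a row; sorter 250 x 130 mm, turned any way.
- bay3: Bay 3 of the fixed white sorter: black rubber floor between two upright sheets 86 and 98 mm long, tops 32 and 44 mm above the table, 55 mm clear. Origin: centre of the floor's upper face, 6 mm above the table. x: level, along the row to the higher, longer sheets; y: level, along the sheets. Bays are 60 mm apart in a row; sorter 250 x 130 mm, turned any way.
- bay4: Bay 4 of the fixed white sorter, at its highest-sheet end: black rubber floor between two upright sheets 98 and 110 mm long, tops 44 and 60 mm above the table, 55 mm clear. Origin: centre of the floor's upper face, 6 mm above the table. x: level, along the row to the higher, longer sheets; y: level, along the sheets. Bays are 60 mm apart in a row; sorter 250 x 130 mm, turned any way.
- screwdriver: Bystander: a 200 mm screwdriver lying loose on the bench beyond the fans; origin on its underside near its middle, x along it. Not part of the job.
- mini_switch: Bystander: a small dark metal five-port network switch, 80 x 130 x 27 mm, lying loose on the bench beyond the work; origin at the centre of its underside. Not part of the job.
Things that resemble listed ones, but are neither listed nor needed, are in the scene too. Leave any yellow look-alike of the fan60 alone.

How it is judged:
By the outcome, as a careful person would: the job done as asked, in the order asked, and still so for the second after the job is handed in, with the robot touching nothing.
It also fails if it takes over 125 s, if anything falls off the work surface, if the arm or the gripper's body presses on something with over 40 N, if the wrist force passes 120 N, or if a joint passes its speed limit or range.

### The arm

A 7-joint arm with a two-finger parallel gripper is mounted at the origin on the work surface. World frame = base frame: x ahead of the robot, y to its left, z up, the work surface at z = 0. Lengths are in m, angles in rad, forces in N, time in s.
With the tool pointing down it reaches from about 0.4 to 0.85 m from the base axis. Payload 10.4 kg.
Tool frame: the origin (TCP) lies between the finger pads; the fingertips stand 14 mm ahead of it and the grasp point (between the pads) lies 5 mm behind it (r.finger_overhang is the z of the fingertips in the tool frame, in m); z points along the fingers, y is the line along which they close (so a half turn about z gives the same grasp; the last joint's range is limited). The gripper opens to 87 mm and grips with 3 to 60 N. Pads are 19 mm wide; open, the fingers measure 117 mm over their backs; the gripper's body (75 mm by 190 mm) begins 51 mm behind the grasp point.
Start: joints at [-1.169, 0.332, -0.065, 1.46, 0.022, 1.35, -0.088], TCP at [0.258, 0.569, 0.237] pointing down, gripper open.
Joint ranges: [-2.6, 2.6], [-0.5, 2.12], [-1.47, 1.34], [0.16, 2.42], [-1.27, 4.41], [0.06, 2.06], [-2.6, 2.6]. Speed limits (rad/s): [2.22, 2.22, 2.79, 2.79, 3.14, 3.14, 3.14].

### API

Orientations are given as a unit quaternion [x, y, z, w].
In Python, from bench import r, optics gives the robot as it stands.
- The arm moves only by the shell command python3 -m pendant 'ROWS' [FORCE]. ROWS is JSON, a list of rows, each a list of 7 numbers: the closure, from -1 (fully open) to 1 (shut), then the shift along the tool's x, y, z scaled (see below), then the turn, a rotation vector about the tool's x, y, z scaled (see below). In form: [[grip, x, y, z, rx, ry, rz], ...]. A call has 1 to 8 rows; each row is the pose to reach, as a shift and turn from the pose commanded when the call began, along the tool's axes at that moment; what a row does not reach only later rows make up. The controller multiplies each number of a shift by 0.3 m and each number of a turn by 120 degrees. A row lasts 1/8 s, in which the tool goes at most 62.5 mm and 10.7 degrees, less where a joint would pass 70% of its speed; a pose out of reach is approached as far as the arm can. A call with a number of a shift or a turn outside -1 to 1 is refused whole. A call with a gripper value outside its range is refused whole. The fingers move at their own pace and stop on an object; FORCE is the grip in N (left out, the last holds). Time passes only in rows, so rows that repeat a pose let the fingers close. It gives the time, the measured TCP pose, the force, the opening and the grip force at its end, in the units of the state.
- r.read_state(): the state, without advancing time (a new reading comes with each control period).
- optics.camera(name): name is "side" or "top"; returns a dict with "pixels" (480x640x3 uint8, red, green, blue), "vfov" (degrees; the focal length in pixels is half the picture's height over the tangent of half this angle, whatever the lens; pixels are square), "cx", "cy" (the principal point, pixels), "rvec" (rotation vector, rad) and "tvec" (3), from world to camera coordinates, as OpenCV has them. Camera axes: x right, y down, z forward; pixel columns grow to the right and rows downward; lengths in m; the calibration is good to about 2 mm. A picture is of the moment at which its call begins. There is no depth.
- r.close_job(): hands the job in; it is judged then, once.
The state is a dict: "time": time; "joint_positions": joint angles; "joint_vel": joint speeds; "joint_torque": joint torques, N m; "ee_pos": TCP position; "eef_rot": TCP orientation; "ft_force": force on the tool from outside, world axes, zero at the start; "torque": the same for the moment, N m; "width": finger opening in m; "grip_force": force on a finger pad.
Only numpy, scipy, OpenCV 4.12 (cv2) and the standard library are available. Lean on these libraries where they do the work, as an engineer would, in place of code of your own. Each camera call takes 0.05 s, during which the arm holds its last target. There are 200 camera calls.

## Working session

There is one attempt and no reset: what is moved stays moved. The work goes in short steps, Python scripts to look and compute and a shell command to move; the robot and the scene stay as the last step left them, time stands still between calls to the robot, and variables do not carry over. Pictures are saved under pics/ and viewed, at most 14 in all, crops included, and the job is handed in when it is done.

```bash
ls; mkdir -p pics; cat > h.py <<'E'
import numpy as np, cv2, json
from scipy.spatial.transform import Rotation as R
def cast(cam, uv, z):
    f=240/np.tan(np.radians(cam['vfov'])/2); Rm=cv2.Rodrigues(np.array(cam['rvec'],float))[0]; t=np.array(cam['tvec'],float)
    c=-Rm.T@t; uv=np.atleast_2d(uv).astype(float)
    d=np.c_[(uv[:,0]-cam['cx'])/f,(uv[:,1]-cam['cy'])/f,np.ones(len(uv))]@Rm
    return c+d*((z-c[2])/d[:,2])[:,None]
def proj(cam,P):
    f=240/np.tan(np.radians(cam['vfov'])/2); Rm=cv2.Rodrigues(np.array(cam['rvec'],float))[0]
    q=np.atleast_2d(P)@Rm.T+np.array(cam['tvec'],float); return q[:,:2]/q[:,2:]*f+[cam['cx'],cam['cy']]
E
python3 - <<'E'
from bench import r, optics
import cv2
for n in("top","side"):
    c=optics.camera(n); cv2.imwrite(f"pics/{n}0.png",c['pixels'][:,:,::-1]); print(n,{k:v for k,v in c.items() if k!='pixels'})
print(r.read_state(), r.finger_overhang)
E
```

```text
pics
top {'vfov': 43.11722206688539, 'cx': 315.0292112127904, 'cy': 236.78718001104278, 'rvec': array([ 2.16951863, -2.12711042,  0.13349288]), 'tvec': array([-0.02284964,  0.62052286,  1.00693475])}
side {'vfov': 44.834651463566594, 'cx': 318.4694837246097, 'cy': 239.66285353380175, 'rvec': array([ 2.15170364, -0.1770559 ,  0.07245693]), 'tvec': array([-0.59239629,  0.0771386 ,  1.33658017])}
{'time': 0.1, 'joint_positions': array([-1.16862917,  0.33281857, -0.06471594,  1.46084657,  0.02159677,
        1.34988375, -0.0885312 ]), 'joint_vel': array([ 0.00157992, -0.00228307, -0.00049571, -0.00171452, -0.00015212,
       -0.00170259, -0.00036199]), 'joint_torque': array([ 5.86868009e-04, -6.24542284e+01,  2.41175957e-02, -3.90723217e+01,
       -6.14709291e-02,  3.65690805e-02,  6.95886365e-05]), 'ee_pos': array([0.25742821, 0.56917104, 0.23583248]), 'eef_rot': array([ 2.10789429e-01,  9.77531288e-01, -6.20849292e-04, -1.09624198e-04]), 'ft_force': array([-0.13916566,  0.17685229, -0.08473071]), 'torque': array([0.01055063, 0.01111164, 0.00083402]), 'grip_force': 0.0, 'width': 0.08684708841346309} 0.014
```

View pics/top0.png

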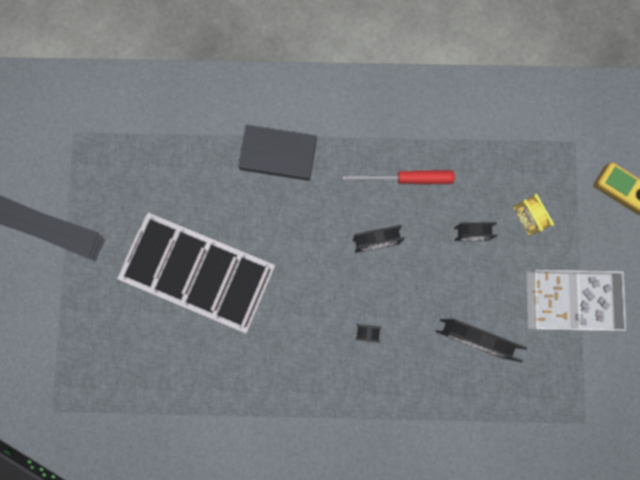

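View pics/side0.png

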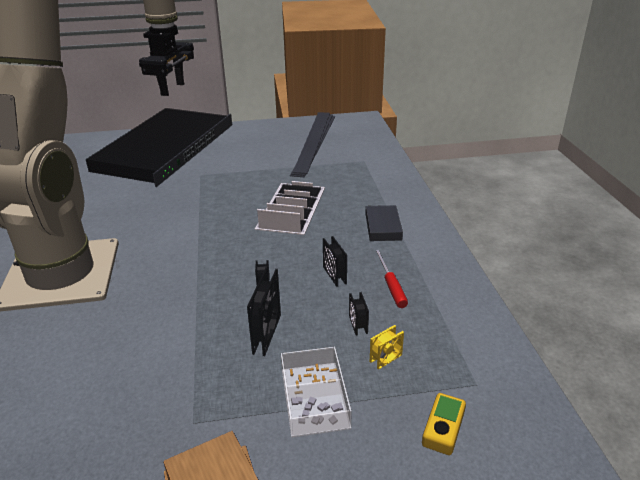

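Top view: the fans are the dark frames at (368,333) for fan40, (475,231) for fan60, (378,238) for fan80 and (480,339) for fan120. The sorter is at (197,272). The side view shows its highest sheet at the end nearest the side camera, which is the right end in the top view.

Possible mix-ups: the yellow fan at (534,213) for fan60, which I reject because it is yellow; the dark switch at (278,152), the dark bar at (50,228) and the rack unit at (30,465), none of which are fans.

```bash
cat >> h.py <<'E'
H={'fan40':.04,'fan60':.06,'fan80':.08,'fan120':.12}
PX={'fan40':(368,333),'fan60':(475,231),'fan80':(378,238),'fan120':(480,339)}
E
python3 - <<'E'
from bench import r, optics
from h import *
c=optics.camera("top"); im=c['pixels']; g=im.max(2)
Rm=cv2.Rodrigues(c['rvec'])[0]; print('cam',-Rm.T@c['tvec'])
m=(g<50).astype(np.uint8); n,l,s,ce=cv2.connectedComponentsWithStats(m)
for k,p in PX.items():
    # nearest big comps
    i=[j for j in range(1,n) if s[j,4]>60 and np.hypot(*(ce[j]-p))<25]
    pts=np.argwhere(np.isin(l,i))[:,::-1]
    rect=cv2.minAreaRect(pts.astype(np.float32)); b=cv2.boxPoints(rect)
    w=cast(c,b,H[k]); print(k,i,len(pts),b.round(0).tolist(),w[:,:2].round(4).tolist(),'ctr',w.mean(0).round(4),[round(float(np.linalg.norm(w[a]-w[a+1])),4) for a in(0,1)])
m=((im.min(2)>150)).astype(np.uint8); m[:,320:]=0
pts=np.argwhere(m)[:,::-1]; rect=cv2.minAreaRect(pts.astype(np.float32)); b=cv2.boxPoints(rect)
for z in(0,.006):
    w=cast(c,b,z); print('sorter',z,b.round(1).tolist(),w.round(4).tolist(),w.mean(0).round(4),[round(float(np.linalg.norm(w[a]-w[a+1])),4) for a in(0,1)])
A=[cv2.resize(im[y-33:y+33,x-50:x+50],(400,264),interpolation=2) for x,y in PX.values()]
v=np.vstack([np.hstack(A[:2]),np.hstack(A[2:])]); cv2.imwrite('pics/crop1.png',np.clip(v.astype(float)*2,0,255).astype(np.uint8)[:,:,::-1])
cv2.imwrite('pics/crop2.png',cv2.resize(im[205:340,105:285],(800,600),interpolation=2)[:,:,::-1])
E
```

```text
cam [ 0.48193683 -0.0213005   1.08017197]
fan40 [] 0 [[0.0, 0.0], [0.0, 0.0], [0.0, 0.0], [0.0, 0.0]] [[1.0471, 0.5748], [1.0471, 0.5748], [1.0471, 0.5748], [1.0471, 0.5748]] ctr [1.0471 0.5748 0.04  ] [0.0, 0.0]
fan60 [2] 98 [[457.0, 225.0], [468.0, 225.0], [468.0, 239.0], [457.0, 239.0]] [[0.6431, -0.2511], [0.6435, -0.2697], [0.6195, -0.2694], [0.6192, -0.2508]] ctr [ 0.6313 -0.2603  0.06  ] [0.0186, 0.024]
fan80 [5, 11] 148 [[354.0, 236.0], [397.0, 228.0], [399.0, 236.0], [355.0, 245.0]] [[0.6174, -0.0749], [0.6334, -0.1469], [0.6195, -0.1497], [0.6036, -0.0778]] ctr [ 0.6185 -0.1123  0.08  ] [0.0738, 0.0141]
fan120 [] 0 [[0.0, 0.0], [0.0, 0.0], [0.0, 0.0], [0.0, 0.0]] [[1.0037, 0.529], [1.0037, 0.529], [1.0037, 0.529], [1.0037, 0.529]] ctr [1.0037 0.529  0.12  ] [0.0, 0.0]
sorter 0 [[-39.099998474121094, 126.19999694824219], [43.79999923706055, 41.0], [293.1000061035156, 283.6000061035156], [210.3000030517578, 368.79998779296875]] [[0.82, 0.6481, 0.0], [0.9882, 0.5077, 0.0], [0.5418, 0.027, 0.0], [0.3905, 0.168, 0.0]] [0.6851 0.3377 0.    ] [0.2192, 0.656]
sorter 0.006 [[-39.099998474121094, 126.19999694824219], [43.79999923706055, 41.0], [293.1000061035156, 283.6000061035156], [210.3000030517578, 368.79998779296875]] [[0.8181, 0.6444, 0.006], [0.9854, 0.5048, 0.006], [0.5414, 0.0268, 0.006], [0.391, 0.1669, 0.006]] [0.684  0.3357 0.006 ] [0.2179, 0.6524]
```

View pics/crop1.png

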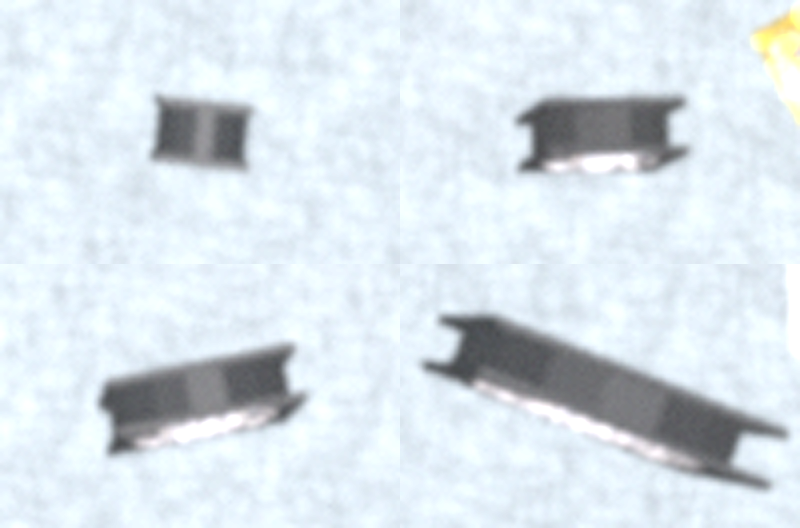

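View pics/crop2.png

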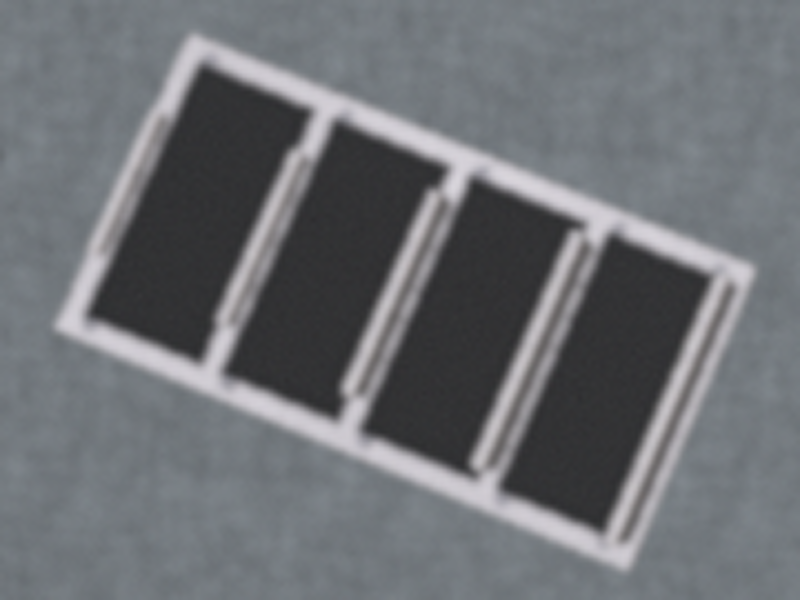

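Crop 1 shows each fan from above, matching the listed width ratios; for fan40 the top-face corners are at crop (160,97), (250,107), (245,167) and (153,158). Crop 2 shows the sorter rim corners at (192,35), (757,265), (630,570) and (57,328). The shortest sheet is at the left end and the longest at the right.

```bash
cat >> h.py <<'E'
def plan(x,y,zg,yaw,tilt=True):
    """print the scaled tool-frame shift/turn that brings the GRASP POINT to (x,y,zg), tool down, tool y at yaw (mod 180)"""
    from bench import r
    s=r.read_state(); Rc=R.from_quat(s['eef_rot']); az=np.arctan2(y,x)
    yaw=az+(yaw-az+np.pi/2)%np.pi-np.pi/2
    Y=np.array([np.cos(yaw),np.sin(yaw),0]); Z=np.array([0,0,-1.]); Rd=R.from_matrix(np.c_[np.cross(Y,Z),Y,Z])
    P=np.array([x,y,zg-.005])  # TCP 5 mm ahead (below) the grasp point
    sh=Rc.inv().apply(P-s['ee_pos'])/.3; rv=(Rc.inv()*Rd).as_rotvec()/np.radians(120)
    print('t',round(s['time'],2),'j7',round(s['joint_positions'][6],2),'ee',s['ee_pos'].round(4),'w',round(s['width'],4),'F',s['ft_force'].round(1),'\n  shift',sh.round(4),'turn',rv.round(4),'up(z)',Rc.inv().apply([0,0,1]).round(3))
E
python3 - <<'E'
from bench import optics
from h import *
c=optics.camera("top")
pk={'fan40':[(160,97),(250,107),(245,167),(153,158)],
'fan60':[(145,98),(287,98),(290,152),(146,155)],
'fan80':[(107,116),(292,83),(303,136),(114,172)],
'fan120':[(90,54),(387,169),(368,223),(72,111)]}
out={}
for k,q in pk.items():
    b=(np.array(q)+.5)/4-.5+np.array(PX[k])-[50,33]; w=cast(c,b,H[k])[:,:2]
    a=w[1]-w[0]+w[2]-w[3]; yaw=np.arctan2(a[1],a[0])+np.pi/2
    print(k,w.mean(0).round(4),'thick yaw deg',round(np.degrees(yaw),1),'w',[round(float(np.linalg.norm(w[i]-w[j]))*1e3,1) for i,j in((0,1),(3,2),(0,3),(1,2))])
    out[k]=[*w.mean(0),yaw]
b=(np.array([(192,35),(757,265),(630,570),(57,328)])+.5)/4.4444-.5+[105,205]
for z in(.006,): 
    w=cast(c,b,z)[:,:2]; print('sorter',w.round(4).tolist(),[round(float(np.linalg.norm(w[i]-w[j]))*1e3,1) for i,j in((0,1),(3,2),(0,3),(1,2))])
a=w[1]-w[0]+w[2]-w[3]; a/=np.linalg.norm(a)
for i in range(4):
    p=w.mean(0)+a*(i-1.5)*.06; out[f'bay{i+1}']=[*p,np.arctan2(a[1],a[0])]; print(i+1,p.round(4),proj(c,[*p,.006]).round(1))
print('yaw',np.degrees(np.arctan2(a[1],a[0])))
json.dump({k:list(map(float,v)) for k,v in out.items()},open('m.json','w'))
f=out['fan40']; plan(f[0],f[1],.12,f[2])
E
```

```text
fan40 [ 0.4592 -0.1037] thick yaw deg -4.7 w [38.3, 38.9, 25.7, 25.2]
fan60 [ 0.6369 -0.288 ] thick yaw deg 1.7 w [60.1, 60.8, 24.4, 23.1]
fan80 [ 0.6185 -0.1166] thick yaw deg 11.6 w [78.2, 79.9, 23.6, 22.6]
fan120 [ 0.4529 -0.2819] thick yaw deg -19.8 w [122.1, 121.0, 23.3, 22.2]
sorter [[0.6639, 0.2912], [0.5751, 0.0599], [0.4538, 0.1064], [0.5444, 0.3384]] [247.8, 249.1, 128.4, 129.9]
1 [0.5918 0.2829] [[150.2 252.4]]
2 [0.5701 0.2269] [[180.9 265.2]]
3 [0.5484 0.171 ] [[211.8 278. ]]
4 [0.5268 0.115 ] [[242.9 290.9]]
yaw -111.16753075065586
t 0.2 j7 -0.09 ee [0.2575 0.5693 0.2361] w 0.0868 F [ 0.  -0.3 -0. ] 
  shift [-1.537  -1.7663  0.4051] turn [-3.000e-04  3.000e-04  5.866e-01] up(z) [-0.    -0.001 -1.   ]
```

```bash
python3 -m pendant '[[-1,-0.10,-0.11,0,0,0,0.04],[-1,-0.22,-0.25,0,0,0,0.08],[-1,-0.34,-0.39,0,0,0,0.14],[-1,-0.46,-0.53,0,0,0,0.2],[-1,-0.58,-0.67,0,0,0,0.25],[-1,-0.70,-0.8,0,0,0,0.29],[-1,-0.78,-0.9,0,0,0,0.29],[-1,-0.78,-0.9,0,0,0,0.29]]' 20
python3 - <<'E'
from h import *
f=json.load(open('m.json'))['fan40']; plan(f[0],f[1],.12,f[2])
E
```

```text
time: 1.2
ee_pos: [0.3603, 0.2246, 0.2367]
eef_rot: [0.495, 0.869, 0.0, -0.0]
ft_force: [-0.7, 0.0, 0.6]
width: 0.0872
grip_force: 0.0
t 1.2 j7 -0.15 ee [0.3603 0.2246 0.2367] w 0.0872 F [-0.7  0.   0.6] 
  shift [-1.1096 -0.2734  0.4053] turn [ 2.000e-04 -2.000e-04  2.944e-01] up(z) [ 0.  0. -1.]
```

```bash
python3 -m pendant '[[-1,-0.12,-0.03,0,0,0,0.04],[-1,-0.26,-0.06,0,0,0,0.09],[-1,-0.4,-0.1,0.05,0,0,0.15],[-1,-0.54,-0.13,0.1,0,0,0.2],[-1,-0.68,-0.16,0.15,0,0,0.25],[-1,-0.82,-0.2,0.2,0,0,0.29],[-1,-0.95,-0.23,0.25,0,0,0.294],[-1,-0.95,-0.23,0.25,0,0,0.294]]' 20
python3 - <<'E'
from h import *
f=json.load(open('m.json'))['fan40']; plan(f[0],f[1],.037,f[2])
E
```

```text
time: 2.2
ee_pos: [0.4465, -0.0549, 0.1606]
eef_rot: [0.735, 0.678, -0.001, -0.0]
ft_force: [-0.6, 1.2, 0.2]
width: 0.0871
grip_force: 0.0
t 2.2 j7 -0.06 ee [ 0.4465 -0.0549  0.1606] w 0.0871 F [-0.6  1.2  0.2] 
  shift [-0.158   0.056   0.4288] turn [-0.0006  0.0006  0.0009] up(z) [-0.001 -0.001 -1.   ]
```

```bash
python3 -m pendant '[[-1,-0.08,0.03,0.02,0,0,0],[-1,-0.158,0.056,0.08,0,0,0],[-1,-0.158,0.056,0.2,0,0,0],[-1,-0.158,0.056,0.32,0,0,0],[-1,-0.158,0.056,0.4,0,0,0],[-1,-0.158,0.056,0.429,0,0,0],[-1,-0.158,0.056,0.429,0,0,0],[-1,-0.158,0.056,0.429,0,0,0]]' 20
python3 - <<'E'
from h import *
from bench import optics
f=json.load(open('m.json'))['fan40']; plan(f[0],f[1],.037,f[2])
a=optics.camera("side")['pixels'][200:380,200:360]; b=optics.camera("top")['pixels'][270:390,300:440]
cv2.imwrite('pics/g40.png',np.hstack([cv2.resize(a,(400,450)),cv2.resize(b,(400,450))])[:,:,::-1])
E
```

```text
time: 3.2
ee_pos: [0.4604, -0.1013, 0.0338]
eef_rot: [0.734, 0.679, 0.001, 0.0]
ft_force: [-0.1, 0.4, -0.8]
width: 0.087
grip_force: 0.0
t 3.2 j7 0.22 ee [ 0.4604 -0.1013  0.0338] w 0.087 F [-0.1  0.4 -0.8] 
  shift [-0.0082 -0.0034  0.0059] turn [ 0.0008 -0.0002  0.0028] up(z) [ 0.     0.002 -1.   ]
```

View pics/g40.png

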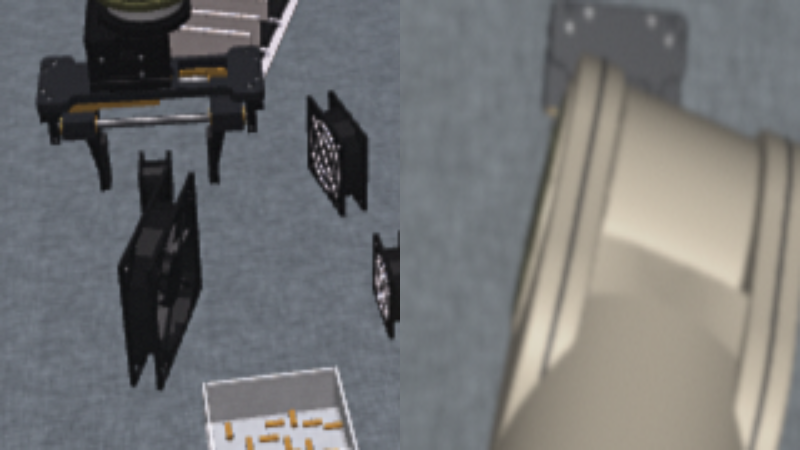

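The side crop shows the open fingers straddling fan40 (crop (155,180)), well centred; close.

```bash
python3 -m pendant '[[-1,-0.008,-0.003,0.006,0,0,0],[1,-0.008,-0.003,0.006,0,0,0],[1,-0.008,-0.003,0.006,0,0,0],[1,-0.008,-0.003,0.006,0,0,0],[1,-0.008,-0.003,0.006,0,0,0],[1,-0.008,-0.003,0.006,0,0,0],[1,-0.008,-0.003,0.006,0,0,0],[1,-0.008,-0.003,0.006,0,0,0]]' 20
python3 - <<'E'
from h import *
f=json.load(open('m.json'))['bay1']; plan(f[0],f[1],.15,f[2])
E
```

```text
time: 4.3
ee_pos: [0.4584, -0.1039, 0.031]
eef_rot: [0.734, 0.679, -0.0, -0.0]
ft_force: [-0.3, -0.9, 0.6]
width: 0.0279
grip_force: 20.0
t 4.3 j7 0.22 ee [ 0.4584 -0.1039  0.031 ] w 0.0279 F [-0.3 -0.9  0.6] 
  shift [ 1.3196  0.3438 -0.3799] turn [-0.000e+00 -1.000e-04 -6.104e-01] up(z) [ 0. -0. -1.]
```

```bash
python3 -m pendant '[[1,0,0,-0.1,0,0,0],[1,0,0,-0.25,0,0,0],[1,0.07,0.02,-0.4,0,0,-0.03],[1,0.18,0.05,-0.4,0,0,-0.09],[1,0.31,0.08,-0.4,0,0,-0.16],[1,0.44,0.11,-0.4,0,0,-0.23],[1,0.54,0.14,-0.4,0,0,-0.28],[1,0.6,0.15,-0.4,0,0,-0.3]]' 20
python3 - <<'E'
from h import *
f=json.load(open('m.json'))['bay1']; plan(f[0],f[1],.15,f[2])
E
```

```text
time: 5.3
ee_pos: [0.5174, 0.0735, 0.1508]
eef_rot: [0.487, 0.874, -0.0, -0.0]
ft_force: [0.2, -0.6, -0.4]
width: 0.0277
grip_force: 20.0
t 5.3 j7 0.4 ee [0.5174 0.0735 0.1508] w 0.0277 F [ 0.2 -0.6 -0.4] 
  shift [0.463  0.578  0.0192] turn [-1.000e-04 -1.000e-04 -3.091e-01] up(z) [ 0. -0. -1.]
```

```bash
python3 -m pendant '[[1,0.06,0.07,0,0,0,-0.04],[1,0.14,0.18,0,0,0,-0.11],[1,0.23,0.29,0,0,0,-0.18],[1,0.32,0.40,0,0,0,-0.24],[1,0.4,0.49,0,0,0,-0.28],[1,0.44,0.55,0,0,0,-0.309],[1,0.463,0.578,0,0,0,-0.309],[1,0.463,0.578,0,0,0,-0.309]]' 20
python3 - <<'E'
from h import *
f=json.load(open('m.json'))['bay1']; plan(f[0],f[1],.07,f[2])
E
```

```text
time: 6.3
ee_pos: [0.5921, 0.2809, 0.1508]
eef_rot: [0.186, 0.983, -0.0, -0.0]
ft_force: [0.3, 0.1, -0.8]
width: 0.0278
grip_force: 20.0
t 6.3 j7 0.78 ee [0.5921 0.2809 0.1508] w 0.0278 F [ 0.3  0.1 -0.8] 
  shift [0.0034 0.0058 0.2859] turn [-0.0003 -0.0001 -0.0023] up(z) [ 0.    -0.001 -1.   ]
```

```bash
python3 -m pendant '[[1,0.003,0.006,0.05,0,0,-0.002],[1,0.003,0.006,0.12,0,0,-0.002],[1,0.003,0.006,0.19,0,0,-0.002],[1,0.003,0.006,0.25,0,0,-0.002],[1,0.003,0.006,0.286,0,0,-0.002],[1,0.003,0.006,0.286,0,0,-0.002]]' 20
python3 - <<'E'
from h import *
from bench import optics
f=json.load(open('m.json'))['bay1']; plan(f[0],f[1],.045,f[2])
c=optics.camera("side")
p=c['pixels'][160:250,230:350]
cv2.imwrite('pics/p40.png',cv2.resize(p,(800,600),interpolation=2)[:,:,::-1])
print((proj(c,[*f[:2],.034])-[230,160])*6.667)
E
```

```text
time: 7.05
ee_pos: [0.5916, 0.2829, 0.0644]
eef_rot: [0.183, 0.983, -0.0, -0.0]
ft_force: [0.4, -0.1, -0.4]
width: 0.0278
grip_force: 20.0
t 7.05 j7 0.8 ee [0.5916 0.2829 0.0644] w 0.0278 F [ 0.4 -0.1 -0.4] 
  shift [-0.0005  0.0004  0.0814] turn [-0.0005 -0.0004  0.0004] up(z) [ 0.001 -0.001 -1.   ]
[[464.96949567 138.60724673]]
```

View pics/p40.png

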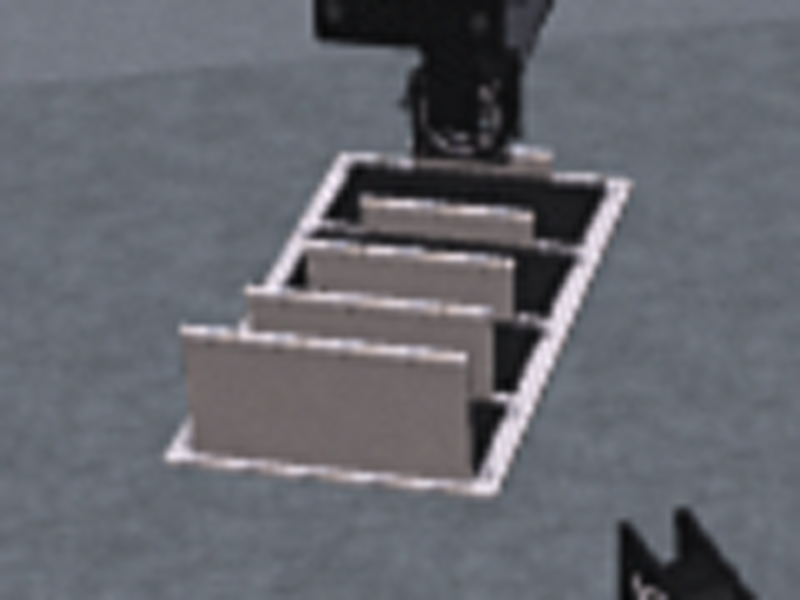

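Side crop: fan40 (415-520, 60-155) hangs centred over bay 1, in line with the sheets. Lower it.

```bash
python3 -m pendant '[[1,0,0,0.03,0,0,0],[1,0,0,0.06,0,0,0],[1,0,0,0.08,0,0,0],[1,0,0,0.086,0,0,0],[1,0,0,0.09,0,0,0],[1,0,0,0.092,0,0,0],[1,0,0,0.092,0,0,0]]' 20
```

```text
time: 7.98
ee_pos: [0.5921, 0.2833, 0.0378]
eef_rot: [0.183, 0.983, 0.0, 0.0]
ft_force: [-0.0, -0.5, 0.6]
width: 0.0281
grip_force: 20.0
```

```bash
python3 -m pendant '[[1,0,0,0.001,0,0,0],[1,0,0,0.002,0,0,0],[1,0,0,0.003,0,0,0],[1,0,0,0.004,0,0,0],[1,0,0,0.004,0,0,0]]' 20
```

```text
time: 8.6
ee_pos: [0.5921, 0.2833, 0.0371]
eef_rot: [0.183, 0.983, 0.0, 0.0]
ft_force: [-3.0, -1.5, 5.9]
width: 0.0277
grip_force: 20.0
```

```bash
python3 -m pendant '[[0.1,0,0,0,0,0,0],[0.1,0,0,0,0,0,0],[0.1,0,0,0,0,0,0],[0.1,0,0,0,0,0,0],[0.1,0,0,-0.05,0,0,0],[0.1,0,0,-0.15,0,0,0],[-1,0,0,-0.3,0,0,0],[-1,0,0,-0.4,0,0,0]]' 20
python3 - <<'E'
from h import *
f=json.load(open('m.json'))['fan60']; plan(f[0],f[1],.15,f[2])
E
```

```text
time: 9.6
ee_pos: [0.5928, 0.2834, 0.16]
eef_rot: [0.183, 0.983, 0.001, 0.001]
ft_force: [-0.5, 0.6, -0.1]
width: 0.0521
grip_force: 0.0
t 9.6 j7 0.78 ee [0.5928 0.2834 0.16  ] w 0.0521 F [-0.5  0.6 -0.1] 
  shift [-0.8233 -1.724   0.0474] turn [1.600e-03 1.000e-04 5.599e-01] up(z) [-0.002  0.002 -1.   ]
```

```bash
python3 -m pendant '[[-1,-0.04,-0.08,0,0,0,0.03],[-1,-0.11,-0.22,0,0,0,0.08],[-1,-0.18,-0.38,0,0,0,0.13],[-1,-0.25,-0.54,0,0,0,0.18],[-1,-0.33,-0.69,0,0,0,0.23],[-1,-0.40,-0.83,0,0,0,0.27],[-1,-0.45,-0.94,0,0,0,0.29],[-1,-0.46,-0.96,0,0,0,0.29]]' 20
python3 - <<'E'
from h import *
from bench import optics
f=json.load(open('m.json'))['fan60']; plan(f[0],f[1],.15,f[2])
c=optics.camera("side")
p=c['pixels'][160:250,230:350]
cv2.imwrite('pics/d40.png',cv2.resize(p,(800,600),interpolation=2)[:,:,::-1])
E
```

```text
time: 10.6
ee_pos: [0.6162, -0.0399, 0.1564]
eef_rot: [0.472, 0.882, -0.001, 0.0]
ft_force: [-0.0, 1.0, 0.6]
width: 0.0871
grip_force: 0.0
t 10.6 j7 0.74 ee [ 0.6162 -0.0399  0.1564] w 0.0871 F [-0.   1.   0.6] 
  shift [-0.7263 -0.4013  0.0392] turn [-0.0005  0.0006  0.2666] up(z) [-0.001 -0.001 -1.   ]
```

View pics/d40.png

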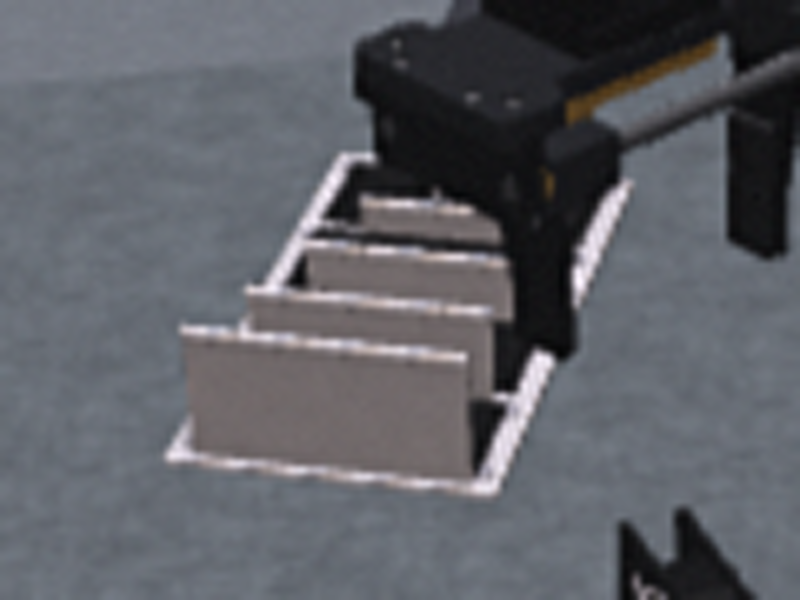

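The gripper blocks the view of bay 1, so I'll check later.

```bash
python3 -m pendant '[[-1,-0.08,-0.05,0,0,0,0.03],[-1,-0.22,-0.12,0,0,0,0.08],[-1,-0.36,-0.2,0,0,0,0.13],[-1,-0.5,-0.28,0,0,0,0.18],[-1,-0.62,-0.34,0,0,0,0.23],[-1,-0.7,-0.39,0,0,0,0.266],[-1,-0.726,-0.401,0,0,0,0.266],[-1,-0.726,-0.401,0,0,0,0.266]]' 20
python3 - <<'E'
from h import *
from bench import optics
f=json.load(open('m.json'))['fan60']; plan(f[0],f[1],.049,f[2])
c=optics.camera("side")
p=c['pixels'][160:250,230:350]; c=optics.camera("top"); q=c['pixels'][205:325,105:265]
cv2.imwrite('pics/e40.png',np.hstack([cv2.resize(p,(400,300),interpolation=2),cv2.resize(q,(400,300),interpolation=2)])[:,:,::-1])
E
```

```text
time: 11.65
ee_pos: [0.6397, -0.2824, 0.1562]
eef_rot: [0.693, 0.721, 0.0, -0.0]
ft_force: [-0.7, 1.4, -0.5]
width: 0.0869
grip_force: 0.0
t 11.65 j7 0.63 ee [ 0.6397 -0.2824  0.1562] w 0.0869 F [-0.7  1.4 -0.5] 
  shift [-0.0186 -0.01    0.3739] turn [-0.0001 -0.0003  0.0047] up(z) [ 0.001 -0.    -1.   ]
```

View pics/e40.png

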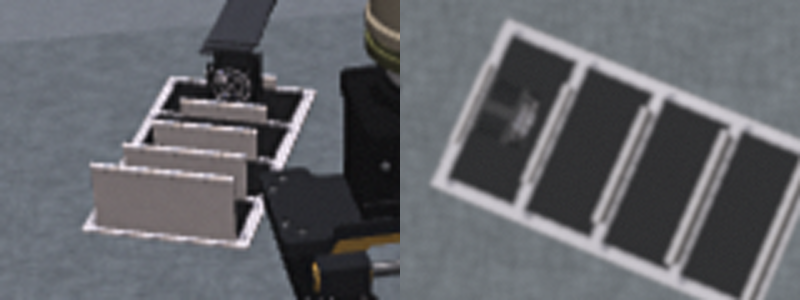

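Fan40 stands upright in bay 1, centred (right crop (510,115)). Next, fan60.

```bash
python3 -m pendant '[[-1,-0.019,-0.01,0.04,0,0,0.004],[-1,-0.019,-0.01,0.14,0,0,0.004],[-1,-0.019,-0.01,0.26,0,0,0.004],[-1,-0.019,-0.01,0.34,0,0,0.004],[-1,-0.019,-0.01,0.374,0,0,0.004],[-1,-0.019,-0.01,0.374,0,0,0.004],[-1,-0.019,-0.01,0.374,0,0,0.004]]' 20
python3 - <<'E'
from h import *
from bench import optics
f=json.load(open('m.json'))['fan60']; plan(f[0],f[1],.049,f[2])
a=optics.camera("side")['pixels'][240:360,300:420]
cv2.imwrite('pics/g60.png',cv2.resize(a,(500,500),interpolation=2)[:,:,::-1])
E
```

```text
time: 12.62
ee_pos: [0.6374, -0.289, 0.0454]
eef_rot: [0.696, 0.718, 0.0, 0.001]
ft_force: [0.5, 0.6, 0.3]
width: 0.087
grip_force: 0.0
t 12.62 j7 0.67 ee [ 0.6374 -0.289   0.0454] w 0.087 F [0.5 0.6 0.3] 
  shift [ 0.0034 -0.0015  0.0048] turn [0.0008 0.0003 0.    ] up(z) [-0.001  0.002 -1.   ]
```

View pics/g60.png

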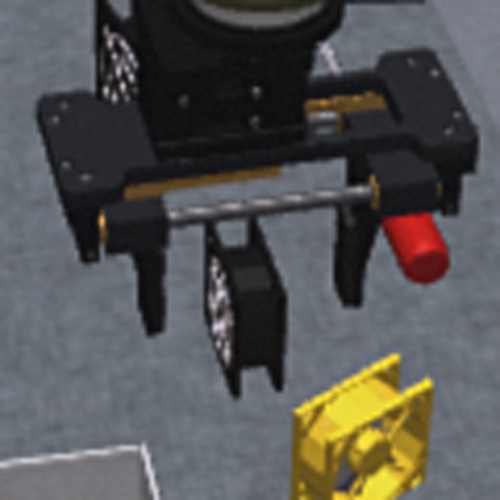

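The fingers straddle the black fan60 (240,310), clear of the yellow one.

```bash
python3 -m pendant '[[-1,0.003,-0.001,0.005,0,0,0],[1,0.003,-0.001,0.005,0,0,0],[1,0.003,-0.001,0.005,0,0,0],[1,0.003,-0.001,0.005,0,0,0],[1,0.003,-0.001,0.005,0,0,0],[1,0.003,-0.001,0.005,0,0,0],[1,0.003,-0.001,0.005,0,0,0],[1,0.003,-0.001,0.005,0,0,0]]' 20
python3 - <<'E'
from h import *
f=json.load(open('m.json'))['bay2']; plan(f[0],f[1],.20,f[2])
E
```

```text
time: 13.68
ee_pos: [0.6365, -0.2878, 0.0427]
eef_rot: [0.697, 0.718, 0.0, -0.0]
ft_force: [-1.2, 0.5, -1.3]
width: 0.0247
grip_force: 11.0
t 13.68 j7 0.67 ee [ 0.6365 -0.2878  0.0427] w 0.0247 F [-1.2  0.5 -1.3] 
  shift [ 1.7217 -0.1701 -0.5075] turn [ 0.     -0.     -0.5594] up(z) [ 0. -0. -1.]
```

```bash
python3 -m pendant '[[1,0,0,-0.08,0,0,0],[1,0,0,-0.22,0,0,0],[1,0.02,0,-0.38,0,0,0],[1,0.12,-0.01,-0.48,0,0,-0.04],[1,0.26,-0.03,-0.5,0,0,-0.1],[1,0.42,-0.04,-0.5,0,0,-0.16],[1,0.56,-0.05,-0.5,0,0,-0.22],[1,0.66,-0.06,-0.5,0,0,-0.26]]' 20
python3 - <<'E'
from h import *
f=json.load(open('m.json'))['bay2']; plan(f[0],f[1],.20,f[2])
E
```

```text
time: 14.68
ee_pos: [0.6124, -0.088, 0.1927]
eef_rot: [0.476, 0.88, 0.0, -0.0]
ft_force: [-0.2, 0.4, -1.4]
width: 0.0247
grip_force: 20.0
t 14.68 j7 0.8 ee [ 0.6124 -0.088   0.1927] w 0.0247 F [-0.2  0.4 -1.4] 
  shift [ 0.9555  0.4569 -0.0066] turn [ 4.000e-04 -2.000e-04 -2.969e-01] up(z) [ 0.001  0.001 -1.   ]
```

```bash
python3 -m pendant '[[1,0.1,0.05,0,0,0,-0.04],[1,0.24,0.12,0,0,0,-0.09],[1,0.40,0.19,0,0,0,-0.14],[1,0.56,0.27,0,0,0,-0.19],[1,0.71,0.34,0,0,0,-0.24],[1,0.84,0.40,0,0,0,-0.28],[1,0.93,0.45,0,0,0,-0.297],[1,0.956,0.457,0,0,0,-0.297]]' 20
python3 - <<'E'
from h import *
f=json.load(open('m.json'))['bay2']; plan(f[0],f[1],.09,f[2])
E
```

```text
time: 15.68
ee_pos: [0.5716, 0.2267, 0.1925]
eef_rot: [0.185, 0.983, 0.0, -0.0]
ft_force: [1.0, -0.7, -0.8]
width: 0.0248
grip_force: 20.0
t 15.68 j7 0.83 ee [0.5716 0.2267 0.1925] w 0.0248 F [ 1.  -0.7 -0.8] 
  shift [ 0.0048 -0.001   0.3583] turn [ 0.     -0.0002 -0.0017] up(z) [ 0.  0. -1.]
```

```bash
python3 -m pendant '[[1,0.005,-0.001,0.05,0,0,-0.002],[1,0.005,-0.001,0.14,0,0,-0.002],[1,0.005,-0.001,0.23,0,0,-0.002],[1,0.005,-0.001,0.31,0,0,-0.002],[1,0.005,-0.001,0.35,0,0,-0.002],[1,0.005,-0.001,0.358,0,0,-0.002],[1,0.005,-0.001,0.358,0,0,-0.002]]' 20
python3 - <<'E'
from h import *
from bench import optics
f=json.load(open('m.json'))['bay2']; plan(f[0],f[1],.0537,f[2])
c=optics.camera("side")
p=c['pixels'][160:250,230:350]
cv2.imwrite('pics/p60.png',cv2.resize(p,(600,450),interpolation=2)[:,:,::-1])
E
```

```text
time: 16.55
ee_pos: [0.5709, 0.2248, 0.086]
eef_rot: [0.184, 0.983, 0.0, 0.0]
ft_force: [-0.0, 0.1, -0.7]
width: 0.0254
grip_force: 20.0
t 16.55 j7 0.86 ee [0.5709 0.2248 0.086 ] w 0.0254 F [-0.   0.1 -0.7] 
  shift [0.0052 0.0057 0.1242] turn [ 0.0003  0.0003 -0.0008] up(z) [-0.001  0.001 -1.   ]
```

View pics/p60.png

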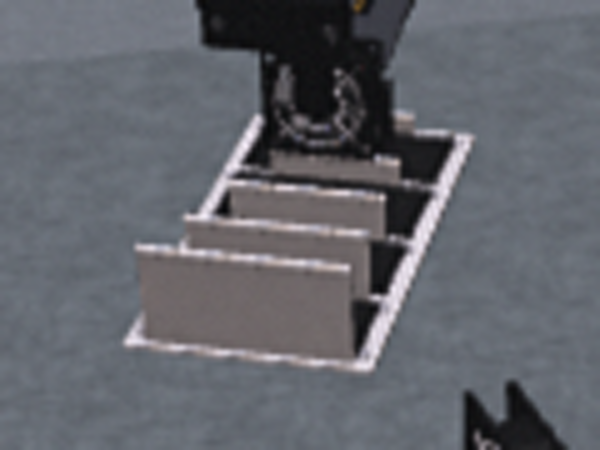

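Fan60 (262-390 px) hangs centred over bay 2. Lower it.

```bash
python3 -m pendant '[[1,0.003,0.003,0.03,0,0,0],[1,0.003,0.003,0.07,0,0,0],[1,0.003,0.003,0.1,0,0,0],[1,0.003,0.003,0.112,0,0,0],[1,0.003,0.003,0.117,0,0,0],[1,0.003,0.003,0.12,0,0,0],[1,0.003,0.003,0.121,0,0,0],[1,0.003,0.003,0.121,0,0,0]]' 20
```

```text
time: 17.6
ee_pos: [0.57, 0.2263, 0.0493]
eef_rot: [0.184, 0.983, 0.0, 0.0]
ft_force: [-0.7, -0.7, -1.8]
width: 0.0252
grip_force: 20.0
```

```bash
python3 -m pendant '[[1,0,0,0.001,0,0,0],[1,0,0,0.002,0,0,0],[1,0,0,0.003,0,0,0],[1,0,0,0.003,0,0,0]]' 20
```

```text
time: 18.1
ee_pos: [0.57, 0.2263, 0.0486]
eef_rot: [0.184, 0.983, 0.0, 0.0]
ft_force: [-3.1, 0.2, 5.4]
width: 0.0248
grip_force: 20.0
```

Contact at 5.4 N; release slightly open and lift.

```bash
python3 -m pendant '[[0.2,0,0,0,0,0,0],[0.2,0,0,0,0,0,0],[0.2,0,0,0,0,0,0],[0.2,0,0,0,0,0,0],[0.2,0,0,-0.05,0,0,0],[0.2,0,0,-0.15,0,0,0],[0.2,0,0,-0.3,0,0,0],[-1,0,0,-0.4,0,0,0]]' 20
python3 - <<'E'
from h import *
f=json.load(open('m.json'))['fan80']; plan(f[0],f[1],.17,f[2])
E
```

```text
time: 19.1
ee_pos: [0.5706, 0.2264, 0.1716]
eef_rot: [0.184, 0.983, 0.001, 0.001]
ft_force: [0.2, 1.1, 0.0]
width: 0.0392
grip_force: 0.0
t 19.1 j7 0.84 ee [0.5706 0.2264 0.1716] w 0.0392 F [0.2 1.1 0. ] 
  shift [-0.5628 -1.0077  0.0206] turn [1.500e-03 3.000e-04 4.761e-01] up(z) [-0.002  0.002 -1.   ]
```

```bash
python3 -m pendant '[[-1,-0.06,-0.1,0,0,0,0.05],[-1,-0.14,-0.25,0,0,0,0.13],[-1,-0.23,-0.41,0,0,0,0.21],[-1,-0.32,-0.58,0,0,0,0.29],[-1,-0.41,-0.74,0,0,0,0.37],[-1,-0.49,-0.88,0,0,0,0.44],[-1,-0.54,-0.97,0,0,0,0.476],[-1,-0.56,-1,0,0,0,0.476]]' 20
python3 - <<'E'
from h import *
from bench import optics
f=json.load(open('m.json'))['fan80']; plan(f[0],f[1],.061,f[2])
E
```

```text
time: 20.1
ee_pos: [0.6179, -0.1165, 0.1691]
eef_rot: [0.633, 0.775, 0.0, 0.001]
ft_force: [-0.2, 0.6, 0.1]
width: 0.0868
grip_force: 0.0
t 20.1 j7 0.51 ee [ 0.6179 -0.1165  0.1691] w 0.0868 F [-0.2  0.6  0.1] 
  shift [-0.0005  0.0016  0.3771] turn [ 0.0004  0.0004 -0.0009] up(z) [-0.001  0.001 -1.   ]
```

```bash
python3 -m pendant '[[-1,0,0.001,0.05,0,0,0],[-1,0,0.001,0.15,0,0,0],[-1,0,0.001,0.26,0,0,0],[-1,0,0.001,0.34,0,0,0],[-1,0,0.001,0.37,0,0,0],[-1,0,0.001,0.37,0,0,0],[-1,0,0.001,0.37,0,0,0]]' 20
python3 - <<'E'
from h import *
from bench import optics
f=json.load(open('m.json'))['fan80']; plan(f[0],f[1],.063,f[2])
E
python3 -m pendant '[[1,0,0,0,0,0,0],[1,0,0,0,0,0,0],[1,0,0,0,0,0,0],[1,0,0,0,0,0,0],[1,0,0,0,0,0,0],[1,0,0,0,0,0,0],[1,0,0,0,0,0,0],[1,0,0,0,0,0,0]]' 20
python3 - <<'E'
from h import *
f=json.load(open('m.json'))['bay3']; plan(f[0],f[1],.22,f[2])
E
```

```text
time: 20.98
ee_pos: [0.6189, -0.1138, 0.0582]
eef_rot: [0.631, 0.776, 0.001, 0.001]
ft_force: [-0.5, 0.4, 1.3]
width: 0.0871
grip_force: 0.0
t 20.98 j7 0.56 ee [ 0.6189 -0.1138  0.0582] w 0.0871 F [-0.5  0.4  1.3] 
  shift [-0.0087 -0.0031  0.0005] turn [0.0007 0.0001 0.0006] up(z) [-0.     0.002 -1.   ]
time: 21.98
ee_pos: [0.6182, -0.1142, 0.0571]
eef_rot: [0.632, 0.775, -0.0, -0.0]
ft_force: [0.1, -0.2, -0.8]
width: 0.0245
grip_force: 20.0
t 21.98 j7 0.56 ee [ 0.6182 -0.1142  0.0571] w 0.0245 F [ 0.1 -0.2 -0.8] 
  shift [ 0.9779 -0.0356 -0.5264] turn [-0.000e+00 -1.000e-04 -4.765e-01] up(z) [ 0. -0. -1.]
```

```bash
python3 -m pendant '[[1,0,0,-0.08,0,0,0],[1,0,0,-0.22,0,0,0],[1,0.03,0,-0.36,0,0,-0.02],[1,0.14,0,-0.45,0,0,-0.08],[1,0.28,-0.01,-0.48,0,0,-0.15],[1,0.43,-0.01,-0.48,0,0,-0.22],[1,0.56,-0.02,-0.48,0,0,-0.28],[1,0.66,-0.02,-0.48,0,0,-0.33]]' 20
python3 - <<'E'
from h import *
f=json.load(open('m.json'))['bay3']; plan(f[0],f[1],.21,f[2])
E
```

```text
time: 22.98
ee_pos: [0.5716, 0.0804, 0.2011]
eef_rot: [0.329, 0.944, 0.0, -0.0]
ft_force: [0.7, 0.7, -1.8]
width: 0.0248
grip_force: 20.0
t 22.98 j7 0.77 ee [0.5716 0.0804 0.2011] w 0.0248 F [ 0.7  0.7 -1.8] 
  shift [ 0.2482  0.1885 -0.013 ] turn [ 0.0002 -0.0003 -0.144 ] up(z) [ 0.001  0.    -1.   ]
```

```bash
python3 -m pendant '[[1,0.07,0.05,0,0,0,-0.05],[1,0.15,0.11,0,0,0,-0.1],[1,0.22,0.16,0,0,0,-0.135],[1,0.25,0.186,0.03,0,0,-0.144],[1,0.255,0.188,0.12,0,0,-0.144],[1,0.255,0.188,0.22,0,0,-0.144],[1,0.255,0.188,0.29,0,0,-0.144],[1,0.255,0.188,0.3,0,0,-0.144]]' 20
python3 - <<'E'
from h import *
f=json.load(open('m.json'))['bay3']; plan(f[0],f[1],.0687,f[2])
from bench import optics
c=optics.camera("side")
p=c['pixels'][160:250,230:350]
cv2.imwrite('pics/p80.png',cv2.resize(p,(600,450),interpolation=2)[:,:,::-1])
E
```

```text
time: 23.98
ee_pos: [0.5471, 0.1693, 0.1092]
eef_rot: [0.187, 0.982, -0.001, -0.001]
ft_force: [-0.3, -0.5, -1.5]
width: 0.025
grip_force: 20.0
t 23.98 j7 0.91 ee [0.5471 0.1693 0.1092] w 0.025 F [-0.3 -0.5 -1.5] 
  shift [-0.0025  0.0073  0.1517] turn [-0.0013 -0.0009 -0.0032] up(z) [ 0.002 -0.003 -1.   ]
```

View pics/p80.png

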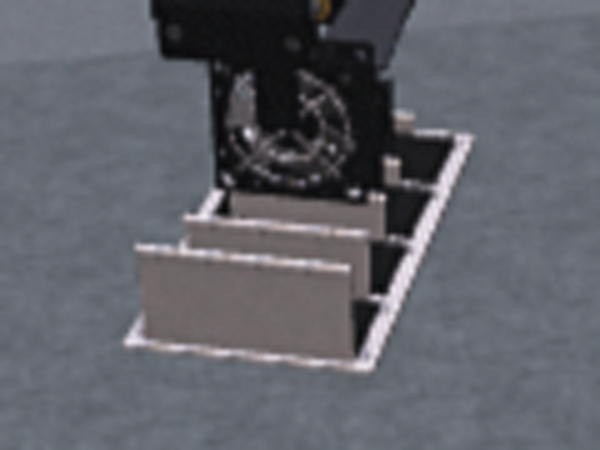

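```bash
python3 - <<'E'
from h import *
from bench import optics,r
c=optics.camera("side"); M=json.load(open('m.json')); f=M['bay3']; s=r.read_state()
Y=np.array([np.cos(f[2]),np.sin(f[2])]); X=np.array([-Y[1],Y[0]])  # row dir, sheet dir
def ray(px,z): 
    p=cast(c,(np.array(px)+.5)/5-.5+[230,160],z)[:,:2]; return p, ((p-np.array(f[:2]))@np.c_[X,Y]*1e3).round(1)
for n,px,z in(('fan near bottom',[(216,190),(377,200)],s['ee_pos'][2]-.0575),('sheet4 top',[(185,216),(369,234)],.044),('sheet5 top',[(136,246),(351,267)],.060),('base',[(125,343),(373,370)],.0)):
    p,l=ray(px,z); print(n,l.tolist(),'mid',l.mean(0),'len',np.linalg.norm(p[0]-p[1]).round(4))
print('tcp',(s['ee_pos'][:2]-f[:2])@np.c_[X,Y]*1e3,'tool x along', R.from_quat(s['eef_rot']).as_matrix()[:2,0]@X)
E
```

```text
fan near bottom [[-37.1, 18.6], [47.3, 13.3]] mid [ 5.1  15.95] len 0.0846
sheet4 top [[-50.6, 31.6], [47.2, 31.8]] mid [-1.7 31.7] len 0.0978
sheet5 top [[-57.2, 91.2], [52.8, 91.0]] mid [-2.2 91.1] len 0.11
base [[-68.5, 88.9], [61.8, 89.7]] mid [-3.35 89.3 ] len 0.1303
tcp [0.03628912 1.11566962] tool x along -0.9999808278752281
```

```bash
python3 -m pendant '[[1,0.006,0.003,0,0,0,0],[1,0.012,0.005,0.03,0,0,0],[1,0.012,0.005,0.07,0,0,0],[1,0.012,0.005,0.11,0,0,0],[1,0.012,0.005,0.13,0,0,0],[1,0.012,0.005,0.136,0,0,0],[1,0.012,0.005,0.138,0,0,0],[1,0.012,0.005,0.138,0,0,0]]' 20
```

```text
time: 25.08
ee_pos: [0.5454, 0.1732, 0.0701]
eef_rot: [0.186, 0.983, 0.0, 0.0]
ft_force: [-0.2, 1.0, -0.3]
width: 0.0247
grip_force: 20.0
```

```bash
python3 - <<'E'
from h import *
f=json.load(open('m.json'))['bay3']; plan(f[0],f[1],.0687,f[2])
E
```

```text
t 25.07 j7 0.92 ee [0.5454 0.1732 0.0701] w 0.0247 F [-0.2  1.  -0.3] 
  shift [-0.0122 -0.0032  0.0212] turn [ 0.0002  0.0002 -0.0024] up(z) [-0.  0. -1.]
```

```bash
python3 -m pendant '[[1,0,-0.003,0.008,0,0,-0.002],[1,0,-0.003,0.014,0,0,-0.002],[1,0,-0.003,0.018,0,0,-0.002],[1,0,-0.003,0.020,0,0,-0.002],[1,0,-0.003,0.020,0,0,-0.002]]' 20
```

```text
time: 25.7
ee_pos: [0.5448, 0.1723, 0.0637]
eef_rot: [0.184, 0.983, 0.0, -0.0]
ft_force: [0.1, 0.2, -1.6]
width: 0.0249
grip_force: 20.0
```

```bash
python3 -m pendant '[[1,0,0,0.001,0,0,0],[1,0,0,0.002,0,0,0],[1,0,0,0.003,0,0,0],[1,0,0,0.003,0,0,0]]' 20
python3 - <<'E'
from h import *
from bench import optics
p=optics.camera("side")['pixels'][160:250,230:350]
cv2.imwrite('pics/q80.png',cv2.resize(p,(600,450),interpolation=2)[:,:,::-1])
E
```

```text
time: 26.2
ee_pos: [0.5449, 0.1723, 0.063]
eef_rot: [0.184, 0.983, 0.0, 0.0]
ft_force: [-0.4, -1.0, 2.2]
width: 0.0248
grip_force: 20.0
```

View pics/q80.png

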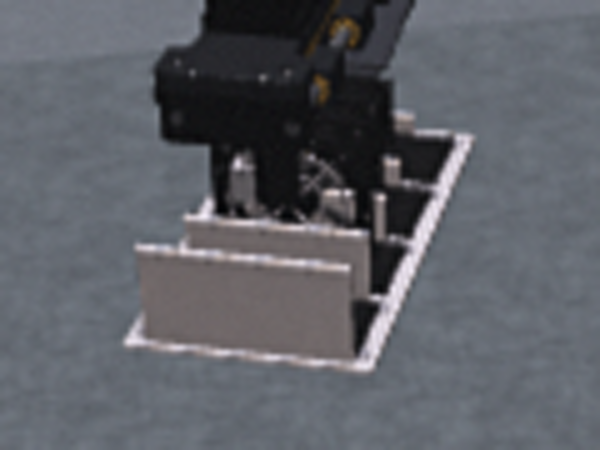

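Fan80 rests in bay 3, left edge at 213 and right edge near 372 px, symmetric against the sheet ends. Release.

```bash
python3 -m pendant '[[0.2,0,0,0,0,0,0],[0.2,0,0,0,0,0,0],[0.2,0,0,0,0,0,0],[0.2,0,0,0,0,0,0],[0.2,0,0,-0.05,0,0,0],[0.2,0,0,-0.15,0,0,0],[0.2,0,0,-0.3,0,0,0],[-1,0,0,-0.44,0,0,0]]' 20
python3 - <<'E'
from h import *
f=json.load(open('m.json'))['fan120']; plan(f[0],f[1],.20,f[2])
E
```

```text
time: 27.25
ee_pos: [0.5449, 0.1722, 0.1975]
eef_rot: [0.184, 0.983, 0.0, 0.0]
ft_force: [0.1, -0.4, 0.4]
width: 0.0394
grip_force: 0.0
t 27.25 j7 0.89 ee [0.5449 0.1722 0.1975] w 0.0394 F [ 0.1 -0.4  0.4] 
  shift [-0.2623 -1.522   0.0072] turn [ 6.000e-04 -0.000e+00  7.383e-01] up(z) [-0.001  0.001 -1.   ]
```

```bash
python3 -m pendant '[[-1,-0.02,-0.1,0,0,0,0.04],[-1,-0.05,-0.24,0,0,0,0.1],[-1,-0.08,-0.40,0,0,0,0.17],[-1,-0.1,-0.56,0,0,0,0.24],[-1,-0.12,-0.70,0,0,0,0.31],[-1,-0.14,-0.8,0,0,0,0.36],[-1,-0.14,-0.83,0,0,0,0.38],[-1,-0.14,-0.83,0,0,0,0.38]]' 20
python3 - <<'E'
from h import *
f=json.load(open('m.json'))['fan120']; plan(f[0],f[1],.20,f[2])
E
```

```text
time: 28.25
ee_pos: [0.494, -0.0746, 0.1953]
eef_rot: [0.55, 0.835, 0.0, 0.0]
ft_force: [0.8, 0.4, -0.2]
width: 0.0866
grip_force: 0.0
t 28.25 j7 0.51 ee [ 0.494  -0.0746  0.1953] w 0.0866 F [ 0.8  0.4 -0.2] 
  shift [-0.5811 -0.3986  0.0006] turn [ 3.000e-04 -3.000e-04  3.588e-01] up(z) [ 0.     0.001 -1.   ]
```

```bash
python3 -m pendant '[[-1,-0.07,-0.05,0,0,0,0.04],[-1,-0.18,-0.12,0,0,0,0.11],[-1,-0.3,-0.2,0,0,0,0.19],[-1,-0.42,-0.29,0,0,0,0.26],[-1,-0.52,-0.36,0,0,0,0.32],[-1,-0.57,-0.39,0,0,0,0.359],[-1,-0.581,-0.399,0,0,0,0.359],[-1,-0.581,-0.399,0,0,0,0.359]]' 20
python3 - <<'E'
from h import *
from bench import optics
f=json.load(open('m.json'))['fan120']; plan(f[0],f[1],.088,f[2])
a=optics.camera("side")['pixels'][180:380,180:380]; b=optics.camera("top"); 
E
cat >/dev/null
```

```text
time: 29.25
ee_pos: [0.4529, -0.2812, 0.1946]
eef_rot: [0.818, 0.576, 0.0, -0.0]
ft_force: [0.7, -0.1, -0.1]
width: 0.087
grip_force: 0.0
t 29.25 j7 0.26 ee [ 0.4529 -0.2812  0.1946] w 0.087 F [ 0.7 -0.1 -0.1] 
  shift [-0.0023  0.0009  0.372 ] turn [-0.0003 -0.0002  0.0009] up(z) [ 0.    -0.001 -1.   ]
```

```bash
python3 -m pendant '[[-1,-0.002,0.001,0.05,0,0,0],[-1,-0.002,0.001,0.15,0,0,0],[-1,-0.002,0.001,0.26,0,0,0],[-1,-0.002,0.001,0.34,0,0,0],[-1,-0.002,0.001,0.37,0,0,0],[-1,-0.002,0.001,0.372,0,0,0],[-1,-0.002,0.001,0.372,0,0,0]]' 20
python3 - <<'E'
from h import *
f=json.load(open('m.json'))['fan120']; plan(f[0],f[1],.088,f[2])
from bench import optics
a=optics.camera("side")['pixels'][200:370,190:360]
cv2.imwrite('pics/g120.png',cv2.resize(a,(500,500),interpolation=2)[:,:,::-1])
E
```

```text
time: 30.22
ee_pos: [0.453, -0.2832, 0.0839]
eef_rot: [0.819, 0.574, 0.0, 0.0]
ft_force: [0.8, -0.7, 1.0]
width: 0.0869
grip_force: 0.0
t 30.23 j7 0.36 ee [ 0.453  -0.2832  0.0839] w 0.0869 F [ 0.8 -0.7  1. ] 
  shift [ 0.0039 -0.0018  0.0031] turn [ 0.0006 -0.0001 -0.0005] up(z) [ 0.     0.001 -1.   ]
```

View pics/g120.png

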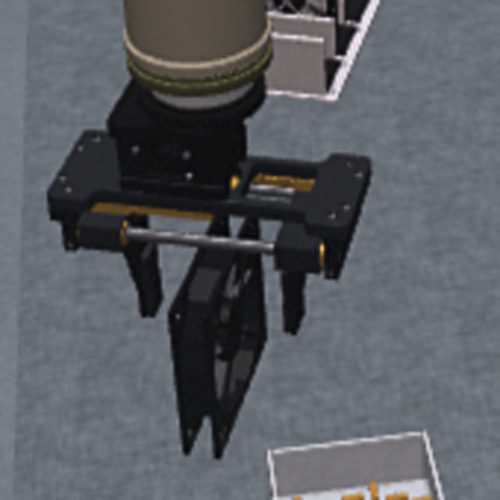

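The fingers straddle fan120 (215,330) evenly; close.

```bash
python3 -m pendant '[[-1,0.003,0,0,0,0,0],[1,0.003,0,0,0,0,0],[1,0.003,0,0,0,0,0],[1,0.003,0,0,0,0,0],[1,0.003,0,0,0,0,0],[1,0.003,0,0,0,0,0],[1,0.003,0,0,0,0,0],[1,0.003,0,0,0,0,0]]' 30
python3 -m pendant '[[1,0,0,0,0,0,0],[1,0,0,0,0,0,0]]' 30
python3 - <<'E'
from h import *
f=json.load(open('m.json'))['bay4']; plan(f[0],f[1],.23,f[2])
E
```

```text
time: 31.28
ee_pos: [0.4528, -0.2822, 0.0832]
eef_rot: [0.819, 0.574, -0.0, -0.0]
ft_force: [-2.5, 1.3, -0.2]
width: 0.0249
grip_force: 7.6
time: 31.52
ee_pos: [0.4528, -0.2821, 0.0831]
eef_rot: [0.819, 0.574, -0.0, -0.0]
ft_force: [-0.4, -0.4, -1.1]
width: 0.0246
grip_force: 30.0
t 31.52 j7 0.36 ee [ 0.4528 -0.2821  0.0831] w 0.0246 F [-0.4 -0.4 -1.1] 
  shift [ 1.3289 -0.2186 -0.4727] turn [-0.000e+00 -1.000e-04 -7.394e-01] up(z) [ 0. -0. -1.]
```

```bash
python3 -m pendant '[[1,0,0,-0.06,0,0,0],[1,0,0,-0.18,0,0,0],[1,0.03,0,-0.32,0,0,-0.02],[1,0.12,-0.02,-0.43,0,0,-0.07],[1,0.25,-0.04,-0.47,0,0,-0.13],[1,0.39,-0.06,-0.48,0,0,-0.2],[1,0.51,-0.08,-0.48,0,0,-0.27],[1,0.6,-0.1,-0.48,0,0,-0.33]]' 30
python3 - <<'E'
from h import *
f=json.load(open('m.json'))['bay4']; plan(f[0],f[1],.23,f[2])
E
```

```text
time: 32.52
ee_pos: [0.486, -0.1014, 0.2284]
eef_rot: [0.574, 0.819, 0.0, 0.0]
ft_force: [0.2, -0.5, -1.6]
width: 0.0248
grip_force: 30.0
t 32.52 j7 0.49 ee [ 0.486  -0.1014  0.2284] w 0.0248 F [ 0.2 -0.5 -1.6] 
  shift [0.6315 0.3743 0.0117] turn [ 5.00e-04  3.00e-04 -4.07e-01] up(z) [-0.     0.001 -1.   ]
```

```bash
python3 -m pendant '[[1,0.06,0.04,0,0,0,-0.05],[1,0.16,0.1,0,0,0,-0.12],[1,0.28,0.17,0,0,0,-0.19],[1,0.40,0.24,0,0,0,-0.26],[1,0.50,0.3,0,0,0,-0.33],[1,0.59,0.35,0,0,0,-0.38],[1,0.631,0.374,0,0,0,-0.407],[1,0.631,0.374,0,0,0,-0.407]]' 30
python3 - <<'E'
from h import *
f=json.load(open('m.json'))['bay4']; plan(f[0],f[1],.158,f[2])
E
```

```text
time: 33.52
ee_pos: [0.5277, 0.1133, 0.2276]
eef_rot: [0.186, 0.982, -0.0, 0.0]
ft_force: [0.1, -0.2, -2.1]
width: 0.0246
grip_force: 30.0
t 33.52 j7 0.95 ee [0.5277 0.1133 0.2276] w 0.0246 F [ 0.1 -0.2 -2.1] 
  shift [0.0051 0.0043 0.2487] turn [-0.0001  0.0002 -0.0025] up(z) [-0. -0. -1.]
```

```bash
python3 -m pendant '[[1,0.005,0.004,0.04,0,0,-0.002],[1,0.005,0.004,0.1,0,0,-0.002],[1,0.005,0.004,0.17,0,0,-0.002],[1,0.005,0.004,0.22,0,0,-0.002],[1,0.005,0.004,0.245,0,0,-0.002],[1,0.005,0.004,0.249,0,0,-0.002],[1,0.005,0.004,0.249,0,0,-0.002],[1,0.005,0.004,0.249,0,0,-0.002]]' 30
python3 - <<'E'
from h import *
f=json.load(open('m.json'))['bay4']; plan(f[0],f[1],.094,f[2])
from bench import optics
p=optics.camera("side")['pixels'][145:235,230:350]
cv2.imwrite('pics/p120.png',cv2.resize(p,(600,450),interpolation=2)[:,:,::-1])
E
```

```text
time: 34.52
ee_pos: [0.5271, 0.1151, 0.1531]
eef_rot: [0.184, 0.983, 0.0, 0.0]
ft_force: [0.1, -0.2, -2.6]
width: 0.0247
grip_force: 30.0
t 34.52 j7 0.98 ee [0.5271 0.1151 0.1531] w 0.0247 F [ 0.1 -0.2 -2.6] 
  shift [ 0.0011 -0.0007  0.2138] turn [ 0.0004  0.0003 -0.0004] up(z) [-0.001  0.001 -1.   ]
```

View pics/p120.png

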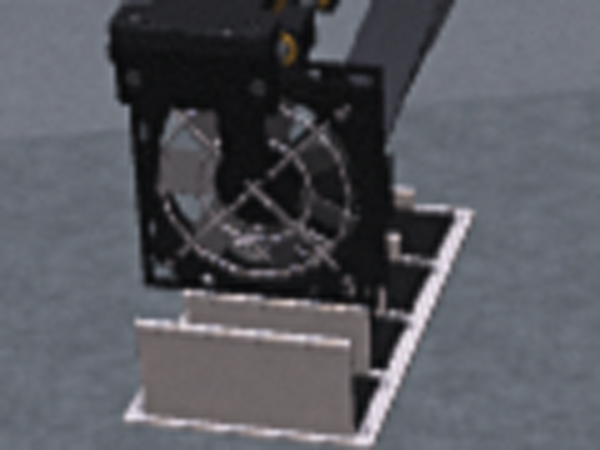

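Fan120's near-face bottom runs from (143,284) to (385,302), just above sheets 4 and 5. Compute its offset from the sorter.

```bash
python3 - <<'E'
from h import *
from bench import optics,r
c=optics.camera("side"); f=json.load(open('m.json'))['bay4']; s=r.read_state()
Y=np.array([np.cos(f[2]),np.sin(f[2])]); X=np.array([-Y[1],Y[0]])
for n,px,z in(('fan bottom',[(143,284),(385,302)],.070),('fan top R',[(383,68),(130,45)],.190),('sheet5 top',[(136,321),(351,342)],.060),('base',[(125,418),(373,445)],.0)):
    p=cast(c,(np.array(px)+.5)/5-.5+[230,145],z)[:,:2]; l=(p-np.array(f[:2]))@np.c_[X,Y]*1e3
    print(n,l.round(1).tolist(),'mid',l.mean(0).round(1),'len',np.linalg.norm(p[0]-p[1]).round(4))
print('tcp',(s['ee_pos'][:2]-f[:2])@np.c_[X,Y]*1e3)
E
```

```text
fan bottom [[-58.8, 11.8], [64.5, 6.7]] mid [2.9 9.2] len 0.1235
fan top R [[63.4, -8.3], [-63.2, -11.0]] mid [ 0.1 -9.6] len 0.1267
sheet5 top [[-57.2, 31.2], [52.8, 31.0]] mid [-2.2 31.1] len 0.11
base [[-68.5, 28.9], [61.8, 29.7]] mid [-3.3 29.3] len 0.1303
tcp [ 0.15486997 -0.0852148 ]
```

```bash
python3 -m pendant '[[1,0.006,0,0.02,0,0,0],[1,0.01,0,0.06,0,0,0],[1,0.01,0,0.11,0,0,0],[1,0.01,0,0.15,0,0,0],[1,0.01,0,0.185,0,0,0],[1,0.01,0,0.2,0,0,0],[1,0.01,0,0.204,0,0,0],[1,0.01,0,0.204,0,0,0]]' 30
python3 -m pendant '[[1,0,0,0.002,0,0,0],[1,0,0,0.004,0,0,0],[1,0,0,0.006,0,0,0],[1,0,0,0.006,0,0,0]]' 30
```

```text
time: 35.62
ee_pos: [0.5242, 0.1161, 0.0916]
eef_rot: [0.184, 0.983, 0.0, 0.0]
ft_force: [0.3, -0.1, -1.7]
width: 0.0244
grip_force: 30.0
time: 36.12
ee_pos: [0.5239, 0.1161, 0.0895]
eef_rot: [0.184, 0.983, 0.0, -0.0]
ft_force: [-0.2, 0.2, -2.2]
width: 0.0245
grip_force: 30.0
```

```bash
python3 -m pendant '[[1,0,0,0.001,0,0,0],[1,0,0,0.002,0,0,0],[1,0,0,0.003,0,0,0],[1,0,0,0.003,0,0,0]]' 30
```

```text
time: 36.62
ee_pos: [0.524, 0.1161, 0.0891]
eef_rot: [0.184, 0.983, 0.0, -0.0]
ft_force: [-4.2, -0.7, 4.3]
width: 0.025
grip_force: 30.0
```

Contact; release, lift clear and draw the arm aside toward the start.

```bash
python3 -m pendant '[[0.2,0,0,0,0,0,0],[0.2,0,0,0,0,0,0],[0.2,0,0,0,0,0,0],[0.2,0,0,0,0,0,0],[0.2,0,0,-0.05,0,0,0],[0.2,0,0,-0.15,0,0,0],[0.2,0,0,-0.3,0,0,0],[0.2,0,0,-0.45,0,0,0]]' 20
python3 -m pendant '[[0.2,0,-0.08,0,0,0,0],[0.2,0,-0.22,0,0,0,0],[0.2,0,-0.38,0,0,0,0],[0.2,0,-0.54,0,0,0,0],[0.2,0,-0.7,0,0,0,0],[0.2,0,-0.84,0,0,0,0],[0.2,0,-0.92,0,0,0,0],[0.2,0,-0.92,0,0,0,0]]' 20
python3 - <<'E'
from h import *
from bench import optics,r
M=json.load(open('m.json'));c=optics.camera("top"); im=c['pixels']
print(r.read_state()['ee_pos'])
cv2.imwrite('pics/final.png',im[:,:,::-1])
b=M['bay1'];Y=np.array([np.cos(b[2]),np.sin(b[2])]); X=np.array([-Y[1],Y[0]])
# metallic hub/guard: rectify plane at each fan top, print profile of brightness along sheet dir through bay centre
for i,h in enumerate((.04,.06,.08,.12)):
    f=np.array(M[f'bay{i+1}'][:2]); z=.006+h
    for row in(0,):
        t=np.arange(-75,76,5); P=np.array([[*(f+X*a/1e3+Y*row),z] for a in t]); uv=proj(c,P)
        v=cv2.remap(im.max(2).astype(np.float32),uv[:,0].astype(np.float32)[:,None],uv[:,1].astype(np.float32)[:,None],1).ravel()
        print('bay',i+1,dict(zip(t.tolist(),v.astype(int).tolist())))
E
```

```text
time: 37.62
ee_pos: [0.5239, 0.1159, 0.2261]
eef_rot: [0.184, 0.983, 0.0, 0.0]
ft_force: [1.0, 0.4, -0.0]
width: 0.0349
grip_force: 0.0
time: 38.62
ee_pos: [0.4229, -0.1431, 0.2236]
eef_rot: [0.186, 0.983, 0.0, -0.0]
ft_force: [0.3, 0.4, 0.2]
width: 0.0349
grip_force: 0.0
[ 0.42348847 -0.14162391  0.22358708]
bay 1 {-75: 123, -70: 127, -65: 131, -60: 199, -55: 175, -50: 52, -45: 49, -40: 49, -35: 49, -30: 48, -25: 50, -20: 48, -15: 43, -10: 47, -5: 48, 0: 66, 5: 68, 10: 47, 15: 44, 20: 45, 25: 50, 30: 50, 35: 49, 40: 51, 45: 50, 50: 53, 55: 167, 60: 197, 65: 128, 70: 117, 75: 120}
bay 2 {-75: 124, -70: 124, -65: 124, -60: 186, -55: 193, -50: 69, -45: 50, -40: 50, -35: 50, -30: 49, -25: 43, -20: 45, -15: 46, -10: 48, -5: 56, 0: 74, 5: 73, 10: 47, 15: 47, 20: 45, 25: 42, 30: 41, 35: 50, 40: 50, 45: 50, 50: 64, 55: 193, 60: 187, 65: 121, 70: 124, 75: 124}
bay 3 {-75: 124, -70: 123, -65: 124, -60: 160, -55: 202, -50: 95, -45: 49, -40: 50, -35: 42, -30: 44, -25: 45, -20: 46, -15: 47, -10: 49, -5: 72, 0: 76, 5: 76, 10: 54, 15: 46, 20: 47, 25: 44, 30: 44, 35: 41, 40: 45, 45: 51, 50: 90, 55: 208, 60: 169, 65: 128, 70: 122, 75: 120}
bay 4 {-75: 121, -70: 123, -65: 127, -60: 128, -55: 123, -50: 41, -45: 45, -40: 45, -35: 46, -30: 47, -25: 49, -20: 48, -15: 49, -10: 70, -5: 79, 0: 79, 5: 78, 10: 76, 15: 49, 20: 47, 25: 47, 30: 47, 35: 45, 40: 44, 45: 44, 50: 43, 55: 51, 60: 121, 65: 127, 70: 125, 75: 127}
```

The hub stripes sit within about 2.5 mm of mid-bay in all four bays and the fans are upright, with the arm clear. Hand in.

```bash
python3 -c "
from bench import r
print(r.close_job())"
```

```text
the job is handed in; nothing more can be done
None
```

All four fans stand upright in bays 1–4, smallest to largest, each within about 2.5 mm of mid-bay by the top camera; the job was handed in at about 39 s, and nothing else was touched.

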